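Press the collar into a rack plate with the hand-pumped press

ROBOT

A 6-joint arm with a two-finger parallel gripper is mounted at the origin on the work surface. World frame = base frame: x ahead of the robot, y to its left, z up, the work surface at z = 0. Lengths are in m, angles in rad, forces in N, time in s.
With the tool pointing down it reaches from about 0.425 to 0.95 m from the base axis. Payload 3.5 kg.
Tool frame: the origin (TCP) lies at the very end of the fingers, on their centre line; the grasp point (between the pads) lies 19 mm behind it (ctrl.pinch_z is the distance from the TCP to the grasp point, in m); z points along the fingers, y is the line along which they close (so a half turn about z gives the same grasp; the last joint's range is limited). The gripper opens to 85 mm and grips with 20 to 120 N. Pads are 22 mm wide; open, the fingers measure 114 mm over their backs; the gripper's body (76 mm by 85 mm) begins 54 mm behind the grasp point. The pads swing forward as they close: fully open they stand 13 mm farther back than shut.
Start: joints at [1.122, 0.286, 1.577, -0, 1.279, -0.15], TCP at [0.199, 0.645, 0.231] pointing down, gripper open.
Joint ranges: [-2.77, 2.77], [-0.9, 2.22], [0.21, 2.48], [-1.53, 4.67], [0.24, 2.81], [-2.84, 2.84]. Speed limits (rad/s): [2.79, 2.79, 3.14, 3.14, 3.14, 3.14].

INTERFACE

Orientations are given as a unit quaternion [x, y, z, w].
In Python, from plant import ctrl gives the robot as it stands. The module is installed in compiled form; this text tells all that it offers.
- The arm moves only by the shell command python3 -m crank 'ROWS' [OPENING] [FORCE]. ROWS is JSON, a list of rows, each a list of 6 numbers: the shift along the tool's x, y, z in cm, then the turn, a rotation vector about the tool's x, y, z in rad. In form: [[tx, ty, tz, rx, ry, rz], ...]. A call has 1 to 10 rows; each row is the pose to reach, as a shift and turn from the pose commanded when the call began, along the tool's axes at that moment; what a row does not reach only later rows make up. A row lasts 1/10 s, in which the tool goes at most 50 mm and 8.59 degrees, less where a joint would pass 70% of its speed; a pose out of reach is approached as far as the arm can. A call with a gripper value outside its range is refused whole. OPENING is the opening, from 0 (shut) to 1 (fully open), set as the call begins (- or left out, the last holds). The fingers move at their own pace and stop on an object; FORCE is the grip in N (left out, the last holds). Time passes only in rows, so rows that repeat a pose let the fingers close. It gives the time, the measured TCP pose, the force, the opening and the grip force at its end, in the units of the state.
- ctrl.get_state(): the state, without advancing time (a new reading comes with each control period).
- ctrl.read_camera(name): name is "side" or "top" or "wrist"; returns (picture, depth): 420x560x3 uint8, blue, green, red; 420x560 float32, m along the optical axis (not along the pixel's ray), 0 where there is no reading.
- ctrl.camera_info(name): a dict with "K" (3x3 intrinsics, pixels), "origin" and "orientation" of the camera in the world. Camera axes: x right, y down, z forward; pixel columns grow to the right and rows downward; lengths in m; the calibration is good to about 2 mm. A picture is of the moment at which its call begins: read the wrist's pose just before it. camera_info takes no time and is no camera call; for the wrist camera it gives the pose at the moment of the call.
- ctrl.sign_off(): hands the job in; it is judged then, once.
The state is a dict: "time": time; "qpos": joint angles; "dq": joint speeds; "joint_efforts": joint torques, N m; "eef_pos": TCP position; "tcp_rot": TCP orientation; "contact_force": force on the tool from outside, world axes, zero at the start; "wrist_torque": the same for the moment, N m; "opening": opening from 0.0 (shut) to 1.0 (fully open); "finger_force": force on a finger pad.
Only numpy, scipy, OpenCV 4.12 (cv2) and the standard library are available. Lean on these libraries where they do the work, as an engineer would, in place of code of your own. Each camera call takes 0.05 s, during which the arm holds its last target. There are 200 camera calls.

TASK

Lay the orange plate whose brass collar still stands proud flat in the bench press's nest, collar end first, between the yellow guides and slid fully home against the back stop. Then pump the red-gripped lever through full strokes, without ramming it hard against its bottom stop, until the ram is right down and has pushed the collar fully in; leave the plate there under the ram, the lever back up, and the other things on the table alone.

Things in the scene. Friction and masses are not known exactly. Their poses are not given: they have to be found in the camera images.
- press: hand-pumped blue bench press, bolted down. Origin on the table under the ram's axis; x points away from the operator, z up. Its column stands beside the nest (y -55 to -110 mm, x -35 to 50) and its head overhangs the nest (same x, y -110 to +35, z 120 to 332 mm): no gripper can come straight down there. Pump and lever stand farther out on the -y side
- nest_home (a point): where the plate's origin belongs: press x = -65 mm, y = 0, 50 mm above the table (nest floor); same axes as the press. Yellow rails 10 mm high, inner faces at y = +-21.5 mm, from 25 to 91 mm ahead (+x); yellow back stop face 90 mm ahead. The anvil is 90 mm wide from 20 mm ahead on; in front of it only a steel arm 30 mm wide, 18 mm deep, reaching to 105 mm behind (-x)
- plate: the orange flat steel plate to be worked, 180 x 40 x 8 mm, about 0.33 kg, lying flat. Origin at the centre of its underside, x along its length toward the collar end, z up. The brass collar (18 mm across) stands 8 mm above the top face at x = +65 mm; the other end has a black mark
- collar_top (a point): centre of the brass collar's top face, 16 mm above the plate's underside at the start, 11 mm when fully pressed in
- collar (a joint): how far the collar is pressed into the plate: 0 = standing proud 8 mm, 0.005 m = fully in (3 mm left showing). It takes about 8 N
- ram (a joint): travel of the bright steel ram (28 mm across) down from its top, m: lower face 103 mm above the table at 0; 0.0425 = right down, collar in. Starts at 0 to 0.010. One-way ratchet: a full lever stroke brings 12 mm (the first 4 to 16), short strokes miss the next tooth and bring nothing; three or four full strokes are needed. It stays down by itself; extra strokes do no harm
- pump_lever (a joint): pump lever: 0 = up at rest (springs back by itself), 0.6 rad = down on its hard bottom stop. At 0 the arm rises toward the operator (press -x) at 0.45 rad above level; at 0.6 it slopes 0.15 rad below level. 235 mm from hinge to grip axis; 5 to 12 N at the grip. More than 80 N on the grip damages the pump
- lever_hinge (a point): pivot of the pump lever, at press x = 0, y = -170 mm, 110 mm above the table; the lever swings in the press's xz plane
- pump_grip: red T-grip at the end of the lever: a round sleeve, free to turn on its bar, 26 mm across and 90 mm long, its axis level along the press's y. Origin at its middle, on its axis; at rest 212 mm above the table, 75 mm at the bottom of the stroke
- done_plate: bystander: a finished orange plate like the job's, its brass collar already pressed in (only 3 mm proud), lying on the table; leave it alone
- tape_roll: bystander: roll of tan tape, 100 mm across, 48 mm high; leave it alone
- mug: bystander: white mug, 80 mm across, 95 mm high; leave it alone
- screwdriver: bystander: screwdriver lying on the table; leave it alone
- carton: bystander: small cardboard carton 160 x 120 x 90 mm; leave it alone
- spray: bystander: white bottle with a red cap, 54 mm across, 170 mm high; leave it alone
- wrench: bystander: wrench lying on the table; leave it alone
Things that resemble listed ones, but are neither listed nor needed, are in the scene too. What is shaped like the plate but green or purple is not meant.

How it is judged:
On the way, in this order (a step that is already met when the one before it is completed fails the run):
1. the plate lies home in the nest, collar end under the ram, before any pumping (x of plate in the frame of press between -0.0695 and -0.0625 m and y of plate in the frame of press between -0.004 and 0.004 m and z of plate in the frame of press between 0.047 and 0.0525 m and angle between the x axis of plate and the x axis of press, either way round below 0.06 rad and angle between plate's own z axis and vertical below 0.05 rad and x of collar_top in the frame of press between -0.006 and 0.006 m and value of joint ram below 0.014 m and value of joint collar below 0.0015 m), for 0.2 s.
2. the ram has been pumped right down and has pushed the collar in (value of joint ram above 0.04 m and value of joint collar above 0.0038 m), for 0.1 s.
At the end, for the whole second after the job is handed in: The plate lies flat and at rest in the nest with its centre within 4.5 mm short of home, 4 mm sideways and 0.06 rad, collar under the ram; the ram is down by more than 40 mm of 42.5, the collar in by more than 3.8 mm of 5, and the lever is back up (below 0.08 rad) (all of step 2 and x of plate in the frame of press between -0.0695 and -0.0625 m and y of plate in the frame of press between -0.004 and 0.004 m and z of plate in the frame of press between 0.047 and 0.0525 m and angle between the x axis of plate and the x axis of press, either way round below 0.06 rad and angle between plate's own z axis and vertical below 0.05 rad and x of collar_top in the frame of press between -0.006 and 0.006 m and value of joint pump_lever below 0.08 rad and linear speed of plate below 0.02 m/s); the robot touches nothing.
It fails at once if the lever is rammed with more than 80 N (contact force between the fingers and pump_grip above 80 N).
It fails at once if a bystander is pushed more than 30 mm (distance of any of done_plate, tape_roll, mug, screwdriver, carton, spray, wrench from where it was at the start of the episode above 0.03 m).
It also fails if it takes over 72 s, if anything falls off the work surface, if the arm or the gripper's body presses on something with over 40 N, if the wrist force passes 120 N, or if a joint passes its speed limit or range.

## Working session

There is one attempt and no reset: what is moved stays moved. The work goes in short steps, Python scripts to look and compute and a shell command to move; the robot and the scene stay as the last step left them, time stands still between calls to the robot, and variables do not carry over. Pictures are saved under pics/ and viewed, at most 10 in all, crops included, and the job is handed in when it is done.

```bash
mkdir -p pics
cat > h.py <<'E'
import numpy as np, cv2
from scipy.spatial.transform import Rotation as R
from plant import ctrl
def cam(n):
    i=ctrl.camera_info(n); im,d=ctrl.read_camera(n); return im,d,i
def ray(i,u,v,z):
    K=np.array(i["K"]);r=R.from_quat(i["orientation"]).as_matrix();o=np.array(i["origin"])
    d=r@np.linalg.solve(K,[u,v,1]);return o+d*(z-o[2])/d[2]
def world(d,i):
    K=np.array(i["K"]);r=R.from_quat(i["orientation"]).as_matrix()
    v,u=np.mgrid[:d.shape[0],:d.shape[1]]
    p=np.stack([(u-K[0,2])/K[0,0]*d,(v-K[1,2])/K[1,1]*d,d],-1);return p@r.T+np.array(i["origin"])
E
python3 - <<'E'
from h import *
for n in("top","side"):
    im,d,i=cam(n);cv2.imwrite(f"pics/{n}.png",im);np.savez(f"{n}.npz",im=im,d=d,i=np.array(i,dtype=object));print(n,i)
print(ctrl.get_state())
E
```

```text
top {'K': array([[443.65859073,   0.        , 277.90484842],
       [  0.        , 443.65859073, 209.23063665],
       [  0.        ,   0.        ,   1.        ]]), 'origin': array([ 0.31321716, -0.0262056 ,  1.42595993]), 'orientation': array([-0.69911989,  0.71062608, -0.04873637,  0.06218294])}
side {'K': array([[541.05142407,   0.        , 282.19797406],
       [  0.        , 541.05142407, 204.51334929],
       [  0.        ,   0.        ,   1.        ]]), 'origin': array([-0.26330868,  1.21835442,  1.40289646]), 'orientation': array([-0.25678127,  0.8719437 , -0.39997803,  0.11745273])}
{'time': 0.1, 'qpos': array([ 1.12202023e+00,  2.87102477e-01,  1.57804854e+00, -2.35536991e-05,
        1.27858145e+00, -1.50027831e-01]), 'dq': array([ 0.00130931, -0.00212017, -0.00450763,  0.00060633, -0.00046271,
        0.00039187]), 'joint_efforts': array([-1.03186958e-04, -4.07295907e+01, -2.93699777e+01, -2.08996698e-04,
        3.42082079e-03,  1.37956079e-05]), 'eef_pos': array([0.19840183, 0.64455858, 0.23005884]), 'tcp_rot': array([ 1.48815812e-01,  9.88864353e-01, -1.02563474e-03, -3.04795202e-04]), 'contact_force': array([ 0.57188194,  0.34112103, -0.90061074]), 'wrist_torque': array([-0.02995266,  0.00421292, -0.00462029]), 'finger_force': 0.0, 'opening': 0.9945624952712977}
```

View pics/top.png

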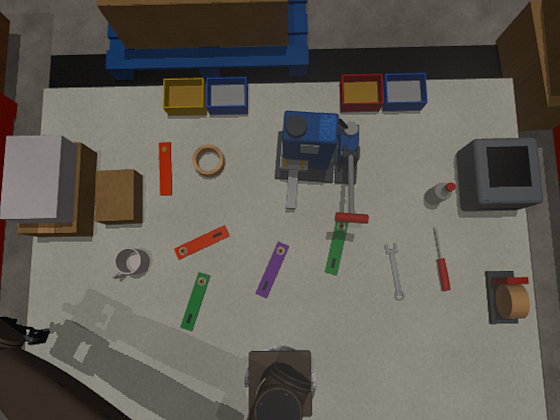

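View pics/side.png

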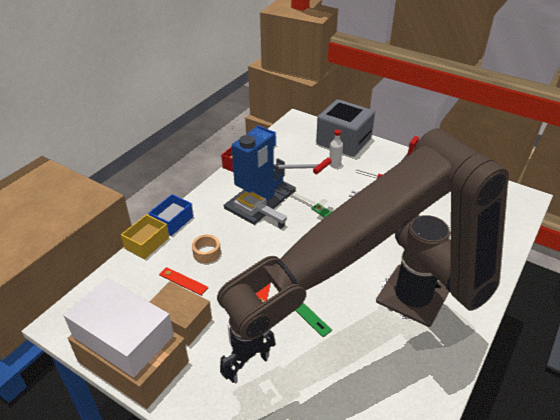

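Top view: orange candidates are at (165,168) and (202,242). The green ones at (195,300) and (335,247) and the purple one at (272,270) are not meant. The press is at (310,145) and the red grip at (351,218). Next I measure collar heights and the press pose.

Run:
```python
from h import *
z=np.load("top.npz",allow_pickle=True);im,d,i=z["im"],z["d"],z["i"].item()
P=world(d,i);print("table z",np.median(P[260:300,370:380,2]))
hsv=cv2.cvtColor(im,cv2.COLOR_BGR2HSV)
m=((hsv[...,0]<11)&(hsv[...,1]>170)&(hsv[...,2]>90)).astype(np.uint8)
n,l,s,c=cv2.connectedComponentsWithStats(m)
for k in range(1,n):
    if s[k,4]>60:
        q=np.argwhere(l==k)[:,::-1].astype(np.float32);r=cv2.minAreaRect(q);zz=P[l==k][:,2];hm=np.median(zz)
        b=np.array([ray(i,*p,hm)[:2] for p in cv2.boxPoints(r)]);print(c[k].round(),s[k,4],"z",hm.round(4),"box",b.round(3).tolist())
# collar: brass pixels near the ends
for nm,x0,y0,x1,y1 in(("A",155,138,176,200),("B",170,222,235,262)):
    w=hsv[y0:y1,x0:x1];b=(w[...,0]>=11)&(w[...,0]<35)&(w[...,1]>90)
    q=np.argwhere(b)+[y0,x0];zz=P[q[:,0],q[:,1],2];print(nm,len(q),q[:,::-1].mean(0) if len(q) else 0,"z max/med",np.sort(zz)[-8:].round(4),np.median(zz))
# depth-map press: height image
a=im[90:260,150:390];cv2.imwrite("pics/c1.png",cv2.resize(im[100:240,260:390],None,fx=4.2,fy=4.2,interpolation=cv2.INTER_CUBIC))
cv2.imwrite("pics/c2.png",np.hstack([cv2.resize(im[y:y+70,x:x+70],(390,390),interpolation=cv2.INTER_CUBIC) for x,y in((130,133),(168,207))]))
```

```text
table z 0.0011741305945662805
[349.  82.] 73 z 0.0698 box [[0.928, -0.178], [1.009, -0.262], [0.963, -0.3], [0.883, -0.216]]
[165. 169.] 590 z 0.0095 box [[0.771, 0.393], [0.771, 0.355], [0.594, 0.346], [0.594, 0.384]]
[352. 217.] 206 z 0.2247 box [[0.472, -0.161], [0.492, -0.163], [0.484, -0.249], [0.464, -0.246]]
[202. 241.] 554 z 0.009 box [[0.417, 0.336], [0.49, 0.173], [0.456, 0.157], [0.383, 0.319]]
[445. 274.] 113 z 0.025 box [[0.369, -0.501], [0.372, -0.516], [0.277, -0.528], [0.274, -0.513]]
[517. 280.] 127 z 0.1211 box [[0.308, -0.659], [0.31, -0.716], [0.293, -0.715], [0.291, -0.658]]
A 25 [164.08 148.44] z max/med [0.0133 0.014  0.0142 0.0152 0.0153 0.0154 0.0157 0.0167] 0.01197029051550036
B 19 [182.21052632 250.21052632] z max/med [0.0178 0.0178 0.0179 0.018  0.018  0.0185 0.0195 0.0202] 0.01750149025417258
```

View pics/c2.png

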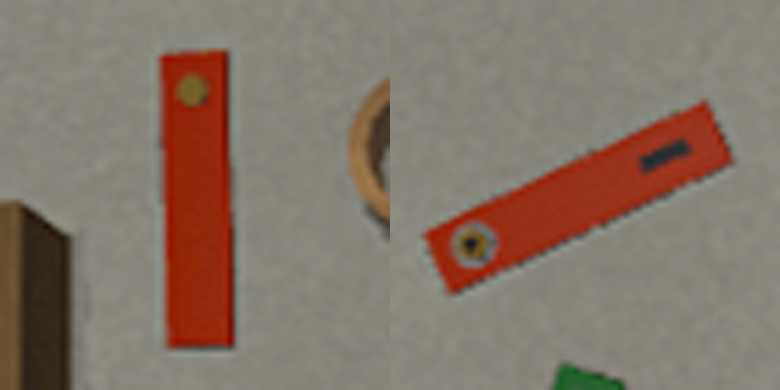

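View pics/c1.png

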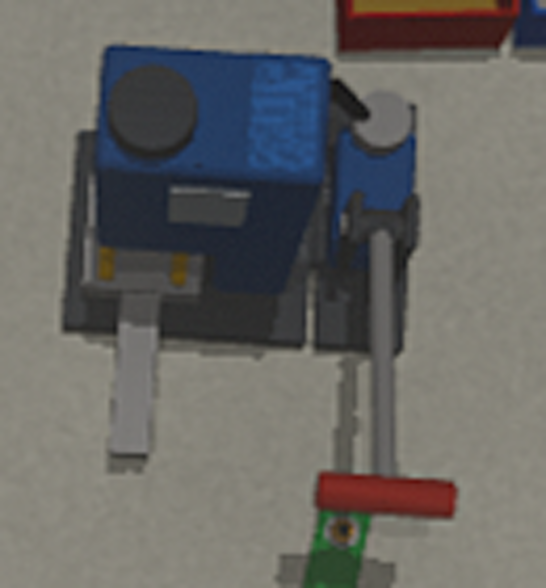

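The plate is B at (202,242): its collar reads about 17 mm at pixel (182,250) and it has the black mark. A at (165,168) has the low collar. The press crop shows the arm, yellow rail ends and grip clearly, so next I fit the press pose.

Run:
```python
from h import *
z=np.load("top.npz",allow_pickle=True);im,d,i=z["im"],z["d"],z["i"].item()
P=world(d,i);hsv=cv2.cvtColor(im,cv2.COLOR_BGR2HSV)
def fit(m,zh,nm):
    n,l,s,c=cv2.connectedComponentsWithStats(m.astype(np.uint8));k=1+np.argmax(s[1:,4]);q=np.argwhere(l==k)[:,::-1].astype(np.float32)
    w=np.array([ray(i,*p,zh)[:2] for p in q]).astype(np.float32);r=cv2.minAreaRect(w*1000)
    print(nm,len(q),r,"pix",c[k].round());return w
def win(x0,y0,x1,y1):
    m=np.zeros(d.shape,bool);m[y0:y1,x0:x1]=1;return m
# arm
w=fit(win(275,176,305,215)&(P[...,2]>.035)&(P[...,2]<.062),.05,"arm")
v=w-w.mean(0);u,s_,vt=np.linalg.svd(v);print("dir deg",np.degrees(np.arctan2(vt[0,1],vt[0,0])),"mean",w.mean(0),"min x",w[:,0].min())
fit(win(270,100,345,190)&(P[...,2]>.30)&(P[...,2]<.345),.332,"head")
r=(hsv[...,1]>150)&((hsv[...,0]<8)|(hsv[...,0]>172))&win(325,205,380,230)
fit(r,.214,"grip")
y=(hsv[...,0]>15)&(hsv[...,0]<33)&(hsv[...,1]>120)&win(278,150,312,172)
n,l,s,c=cv2.connectedComponentsWithStats(y.astype(np.uint8))
for k in range(1,n):print("yel",s[k],ray(i,*c[k],.06).round(4))
```

```text
arm 311 ((585.9290161132812, -43.90045166015625), (29.81781578063965, 105.0145034790039), 84.66844940185547) pix [291. 192.]
dir deg 174.45935 mean [ 0.5856808  -0.04383852] min x 0.53431386
head 1713 ((698.036376953125, -91.53430938720703), (141.37918090820312, 85.35635375976562), 84.5498275756836) pix [310. 127.]
grip 259 ((479.4969787597656, -206.4533233642578), (85.95909118652344, 22.362960815429688), 84.8326644897461) pix [352. 217.]
yel [284 159   3   8  22] [ 0.6803 -0.0265  0.06  ]
yel [301 161   4   7  22] [ 0.6737 -0.0805  0.06  ]
```

```bash
cat >> h.py <<'E'
PY=-0.0943; PO=np.array([0.7040,-0.0558])
def pr(x,y):  # press -> world
    return PO+np.array([[np.cos(PY),-np.sin(PY)],[np.sin(PY),np.cos(PY)]])@[x,y]
def rel(pos,yawy):
    "row to reach world pos, tool down, tool y axis at yawy rad"
    s=ctrl.get_state();r0=R.from_quat(s["tcp_rot"])
    y=np.array([np.cos(yawy),np.sin(yawy),0]);zz=np.array([0,0,-1.]);x=np.cross(y,zz)
    t=R.from_matrix(np.stack([x,y,zz],1))
    print("row",(r0.inv().apply(np.array(pos)-s["eef_pos"])*100).round(2),(r0.inv()*t).as_rotvec().round(3))
E
python3 -c "
from h import *
rel([.453,.2095,.20],np.radians(24.2))"
```

```text
row [-37.14 -34.08   3.07] [-0.002  0.001  0.85 ]
```

```bash
python3 -m crank '[[-37.1,-34.1,3.1,0,0,0.85],[-37.1,-34.1,3.1,0,0,0.85],[-37.1,-34.1,3.1,0,0,0.85],[-37.1,-34.1,3.1,0,0,0.85],[-37.1,-34.1,3.1,0,0,0.85],[-37.1,-34.1,3.1,0,0,0.85],[-37.1,-34.1,3.1,0,0,0.85],[-37.1,-34.1,3.1,0,0,0.85],[-37.1,-34.1,3.1,0,0,0.85],[-37.1,-34.1,3.1,0,0,0.85]]' 1
python3 -m crank '[[0,0,0,0,0,0],[0,0,0,0,0,0],[0,0,0,0,0,0],[0,0,0,0,0,0]]'
```

```text
time: 1.1
eef_pos: [0.4507, 0.2123, 0.2003]
tcp_rot: [0.543, 0.84, 0.0, -0.0]
contact_force: [0.1, 0.8, 0.7]
opening: 1.0
finger_force: 0.0
time: 1.5
eef_pos: [0.4497, 0.2154, 0.2005]
tcp_rot: [0.542, 0.84, -0.0, -0.0]
contact_force: [0.7, 0.4, -0.2]
opening: 1.001
finger_force: 0.0
```

Run:
```python
from h import *
s=ctrl.get_state();im,d,i=cam("wrist");cv2.imwrite("pics/w1.png",im)
print(i["origin"],R.from_quat(i["orientation"]).as_matrix().round(2).tolist())
hsv=cv2.cvtColor(im,cv2.COLOR_BGR2HSV);P=world(d,i)
m=((hsv[...,0]<11)&(hsv[...,1]>150)&(hsv[...,2]>80)).astype(np.uint8)
n,l,st,c=cv2.connectedComponentsWithStats(m)
for k in range(1,n):
    if st[k,4]>500:
        q=np.argwhere(l==k)[:,::-1];w=np.array([ray(i,*p,.008)[:2] for p in q]).astype(np.float32)
        print(st[k],"z",np.median(P[l==k][:,2]),cv2.minAreaRect(w*1000),cv2.boxPoints(cv2.minAreaRect(w*1000)).round(1).tolist())
```

```text
[0.41392168 0.29306221 0.34247432] [[0.91, 0.39, 0.13], [0.41, -0.86, -0.3], [-0.0, 0.33, -0.95]]
[ 257   37   47  198 7036] z 0.007446109406329837 ((433.5019226074219, 247.0042724609375), (39.350929260253906, 177.5551300048828), 24.49134063720703) [[378.79998779296875, 319.6000061035156], [452.3999938964844, 158.10000610351562], [488.20001220703125, 174.39999389648438], [414.6000061035156, 336.0]]
[ 488   72   72   76 3295] z 0.0074879940865612005 ((627.648193359375, 367.1161193847656), (76.83702850341797, 39.429649353027344), 2.8315229415893555) [[588.2999877929688, 384.8999938964844], [590.2999877929688, 345.5], [667.0, 349.29998779296875], [665.0, 388.70001220703125]]
```

View pics/w1.png

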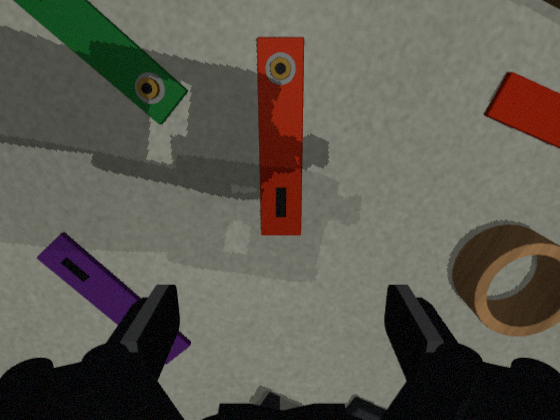

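```bash
python3 -c "
from h import *
rel([.451,.210,.0],np.radians(24.4))"
```

```text
row [-0.55 -0.1  20.06] [-0.    -0.    -0.001]
```

```bash
python3 -m crank '[[-0.5,-0.1,4,0,0,0],[-0.5,-0.1,8,0,0,0],[-0.5,-0.1,12,0,0,0],[-0.5,-0.1,15,0,0,0],[-0.5,-0.1,17,0,0,0],[-0.5,-0.1,18.5,0,0,0],[-0.5,-0.1,19.5,0,0,0],[-0.5,-0.1,20,0,0,0],[-0.5,-0.1,20,0,0,0],[-0.5,-0.1,20,0,0,0]]' 1
python3 -m crank '[[0,0,0,0,0,0],[0,0,0,0,0,0],[0,0,0,0,0,0],[0,0,0,0,0,0],[0,0,0,0,0,0],[0,0,0,0,0,0],[0,0,0,0,0,0],[0,0,0,0,0,0]]' 0.3 80
python3 -m crank '[[0,0,0,0,0,0],[0,0,0,0,0,0],[0,0,0,0,0,0],[0,0,0,0,0,0]]' 0.3 80
```

```text
time: 2.55
eef_pos: [0.4521, 0.2096, 0.0014]
tcp_rot: [0.543, 0.84, 0.001, 0.001]
contact_force: [0.4, -1.1, 0.4]
opening: 1.0
finger_force: 0.0
time: 3.35
eef_pos: [0.4521, 0.2093, 0.0016]
tcp_rot: [0.543, 0.84, 0.0, 0.0]
contact_force: [-1.9, -0.9, 5.2]
opening: 0.431
finger_force: 80.0
time: 3.75
eef_pos: [0.4521, 0.2093, 0.0016]
tcp_rot: [0.543, 0.84, 0.0, 0.0]
contact_force: [-1.9, -0.9, 5.7]
opening: 0.433
finger_force: 80.0
```

```bash
python3 -m crank '[[0,0,-1,0,0,0],[0,0,-3,0,0,0],[0,0,-6,0,0,0],[0,0,-10,0,0,0],[0,0,-14,0,0,0],[0,0,-14,0,0,0],[0,0,-14,0,0,0]]' 0.3 80
python3 - <<'E'
from h import *
im,d,i=cam("wrist");cv2.imwrite("pics/w2.png",im)
for g in(-.117,-.105,-.09): print(pr(g,0))
rel([*pr(-.165,0),.142],PY-np.pi/2)
E
```

```text
time: 4.45
eef_pos: [0.4514, 0.2091, 0.141]
tcp_rot: [0.543, 0.84, 0.0, 0.0]
contact_force: [-0.7, 0.3, -4.7]
opening: 0.434
finger_force: 80.7
[ 0.58751983 -0.04478324]
[ 0.59946651 -0.04591317]
[ 0.61439987 -0.04732557]
row [-26.39  -2.04  -0.28] [-2.000e-03  3.000e-03  2.087e+00]
```

View pics/w2.png

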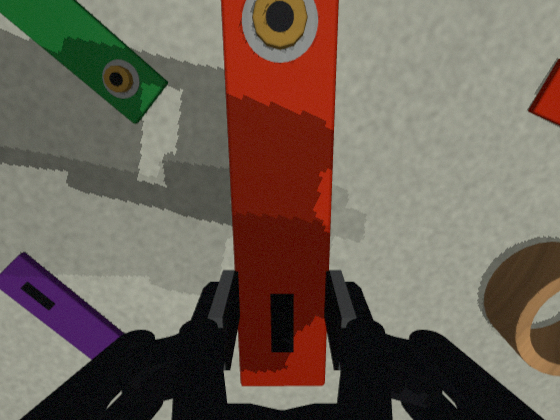

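```bash
cat > pl.py <<'E'
from h import *
s=ctrl.get_state();im,d,i=cam("wrist");hsv=cv2.cvtColor(im,cv2.COLOR_BGR2HSV);P=world(d,i)
m=((hsv[...,0]<11)&(hsv[...,1]>150)&(hsv[...,2]>60)).astype(np.uint8)
n,l,st,c=cv2.connectedComponentsWithStats(m);k=1+np.argmax(st[1:,4]);mm=l==k
r=R.from_quat(s["tcp_rot"]);q=r.inv().apply(P[mm]-s["eef_pos"])
A=np.c_[q[:,:2],np.ones(len(q))];co=np.linalg.lstsq(A,q[:,2],rcond=None)[0];print("top plane in tool z=ax+by+c",co.round(4),"x",q[:,0].min(),q[:,0].max(),np.abs(q[:,1]).max())
vt=[]
for a in np.arange(q[:,0].min()+.005,q[:,0].max()-.005,.01):
    b=q[abs(q[:,0]-a)<.005];vt.append([a,b[:,1].min(),b[:,1].max()])
print((np.array(vt)*1000).round(1).tolist())
br=(hsv[...,0]>=11)&(hsv[...,0]<35)&(hsv[...,1]>90);br[120:]=0;br[:,:200]=0;br[:,360:]=0
if br.sum()>50: print("collar tool",br.sum(),r.inv().apply(P[br]-s["eef_pos"]).mean(0))
print("qpos",s["qpos"].round(3),"cam in tool",r.inv().apply(np.array(i["origin"])-s["eef_pos"]).round(4))
E
python3 pl.py
```

```text
top plane in tool z=ax+by+c [ 0.0094 -0.0008 -0.0057] x -0.04888631490486666 0.11298836845714082 0.021207414212302322
[[-43.9, -20.0, 19.4], [-33.9, -19.9, 19.4], [-23.9, -19.9, 19.2], [-13.9, -20.2, 19.3], [-3.9, -19.1, 17.8], [6.1, -19.1, 17.8], [16.1, -20.3, 19.2], [26.1, -20.4, 19.1], [36.1, -20.8, 19.0], [46.1, -21.0, 19.1], [56.1, -20.8, 19.0], [66.1, -20.9, 18.8], [76.1, -21.0, 18.8], [86.1, -21.1, 18.8], [96.1, -21.0, 18.7], [106.1, -21.2, 18.6]]
collar tool 1572 [ 0.10428892 -0.00130346 -0.01161584]
qpos [ 0.23  -0.01   2.086 -0.     1.069 -0.192] cam in tool [ 0.0855 -0.0006 -0.1419]
```

```bash
python3 -c "
from h import *
rel([*pr(-.19,0),.11],PY-np.pi/2)"
```

```text
row [-25.17  -4.14   2.82] [-0.004  0.005  2.087]
```

```bash
python3 -m crank '[[-25.2,-4.1,0,0,0,2.087],[-25.2,-4.1,0,0,0,2.087],[-25.2,-4.1,0,0,0,2.087],[-25.2,-4.1,0,0,0,2.087],[-25.2,-4.1,0,0,0,2.087],[-25.2,-4.1,0,0,0,2.087],[-25.2,-4.1,0,0,0,2.087],[-25.2,-4.1,0,0,0,2.087],[-25.2,-4.1,0,0,0,2.087],[-25.2,-4.1,0,0,0,2.087]]'
python3 -c "
from h import *
rel([*pr(-.19,0),.11],PY-np.pi/2)"
```

```text
time: 5.55
eef_pos: [0.5152, -0.0371, 0.1373]
tcp_rot: [0.971, 0.241, -0.003, -0.002]
contact_force: [0.6, 0.8, -3.5]
opening: 0.433
finger_force: 80.9
row [-0.06  0.07  2.73] [-0.003  0.006  0.58 ]
```

```bash
python3 -m crank '[[0,0,0,0,0,0.15],[0,0,0.5,0,0,0.3],[0,0,1,0,0,0.45],[0,0,2,0,0,0.58],[0,0,2.7,0,0,0.58],[0,0,2.7,0,0,0.58],[0,0,2.7,0,0,0.58],[0,0,2.7,0,0,0.58]]'
python3 - <<'E'
from h import *
s=ctrl.get_state();print(s["eef_pos"],R.from_quat(s["tcp_rot"]).as_matrix()[:,0])
a,_,_=cam("top");b,_,_=cam("side")
np.savez("t2.npz",a=a);
cv2.imwrite("pics/m2.png",np.hstack([cv2.resize(a[130:260,230:360],(390,390),interpolation=cv2.INTER_CUBIC),cv2.resize(b[120:250,200:330],(390,390),interpolation=cv2.INTER_CUBIC)]))
E
```

```text
time: 6.35
eef_pos: [0.5174, -0.0375, 0.1137]
tcp_rot: [0.999, -0.043, -0.0, -0.0]
contact_force: [1.3, -0.8, -4.0]
opening: 0.427
finger_force: 80.9
[ 0.51744972 -0.03749853  0.11368378] [ 9.96296436e-01 -8.59849450e-02 -1.93070042e-05]
```

View pics/m2.png

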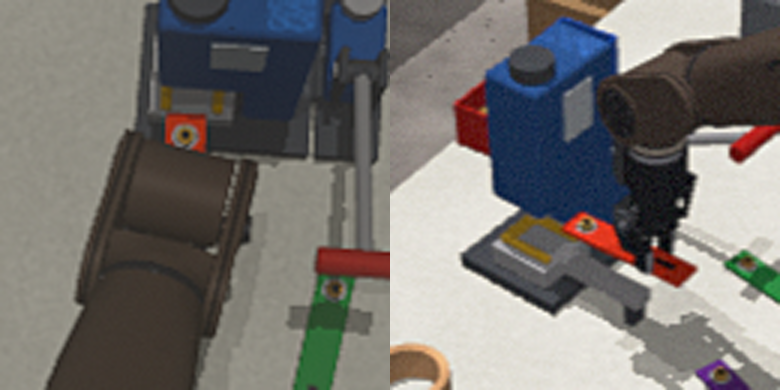

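The crop shows the plate level, collar at top pixel (291,175), lined up with the rail mouths at (285,163) and (303,164). I check the hand-eye offset against the top camera.

Run:
```python
from h import *
i=ctrl.camera_info("top");a=np.load("t2.npz")["a"];hsv=cv2.cvtColor(a,cv2.COLOR_BGR2HSV)
m=(hsv[...,0]<11)&(hsv[...,1]>150);m[:166]=0;m[186:]=0;m[:,:282]=0;m[:,305:]=0
q=np.argwhere(m)
for v in range(168,182):
    r=q[q[:,0]==v]
    if len(r)>3: e=(r[:,1].min()+r[:,1].max())/2;p=ray(i,e,v,.1195);print(v,r[:,1].min(),r[:,1].max(),p.round(4),"axis y off",round(float(np.linalg.solve(np.array([[np.cos(PY),-np.sin(PY)],[np.sin(PY),np.cos(PY)]]),p[:2]-PO)[1]*1000),1))
c=np.argwhere((hsv[...,0]>=11)&(hsv[...,0]<35)&(hsv[...,1]>90)&(np.indices(m.shape)[0]>168)&(np.indices(m.shape)[0]<182)&(np.indices(m.shape)[1]>284)&(np.indices(m.shape)[1]<300));print("collar",len(c),ray(i,*c.mean(0)[::-1],.125))
arm=np.array([[.5859,-.0439],[.6770,-.0535]])
for w in arm: print("arm/rails in press",np.linalg.solve(np.array([[np.cos(PY),-np.sin(PY)],[np.sin(PY),np.cos(PY)]]),w-PO).round(4))
s=ctrl.get_state();print("tcp",np.linalg.solve(np.array([[np.cos(PY),-np.sin(PY)],[np.sin(PY),np.cos(PY)]]),s["eef_pos"][:2]-PO).round(4))
```

```text
168 286 297 [ 0.6458 -0.0458  0.1195] axis y off 4.5
169 285 297 [ 0.6427 -0.0442  0.1195] axis y off 5.8
170 285 298 [ 0.6396 -0.0457  0.1195] axis y off 4.0
171 285 298 [ 0.6365 -0.0456  0.1195] axis y off 3.8
172 285 298 [ 0.6334 -0.0456  0.1195] axis y off 3.6
173 285 298 [ 0.6303 -0.0455  0.1195] axis y off 3.3
174 285 298 [ 0.6272 -0.0454  0.1195] axis y off 3.1
175 285 298 [ 0.6241 -0.0454  0.1195] axis y off 2.9
176 285 298 [ 0.621  -0.0453  0.1195] axis y off 2.6
177 285 298 [ 0.6179 -0.0453  0.1195] axis y off 2.4
178 287 298 [ 0.6148 -0.0482  0.1195] axis y off -0.8
179 294 298 [ 0.6115 -0.0587  0.1195] axis y off -11.6
collar 18 [ 0.62282095 -0.04379099  0.125     ]
arm/rails in press [-0.1187  0.0007]
arm/rails in press [-0.0271 -0.0003]
tcp [-0.1872  0.0006]
```

```bash
python3 -m crank '[[0,0.1,1.5,0,0,0.016],[0,0.1,3,0,0,0.016],[0,0.1,4.5,0,0,0.016],[0,0.1,4.9,0,0,0.016],[1,0.1,4.9,0,0,0.016],[2,0.1,4.9,0,0,0.016],[3,0.1,4.9,0,0,0.016],[3.9,0.1,4.9,0,0,0.016],[3.9,0.1,4.9,0,0,0.016],[3.9,0.1,4.9,0,0,0.016]]'
python3 - <<'E'
from h import *
s=ctrl.get_state();M=np.array([[np.cos(PY),-np.sin(PY)],[np.sin(PY),np.cos(PY)]])
print("tcp press",np.linalg.solve(M,s["eef_pos"][:2]-PO).round(4),s["contact_force"].round(1),R.from_quat(s["tcp_rot"]).as_matrix()[:,0].round(4))
E
python3 pl.py|head -2
```

```text
time: 7.45
eef_pos: [0.5563, -0.0419, 0.0647]
tcp_rot: [0.999, -0.051, -0.0, -0.0]
contact_force: [0.3, -0.2, -3.6]
opening: 0.431
finger_force: 80.9
tcp press [-0.1483 -0.    ] [ 0.3 -0.2 -3.6] [ 9.947e-01 -1.028e-01 -3.000e-04]
top plane in tool z=ax+by+c [ 0.0078 -0.0007 -0.0056] x -0.0507070993419506 0.11092364181341882 0.029122989589778
[[-45.7, -20.2, 19.3], [-35.7, -20.0, 19.4], [-25.7, -20.3, 19.4], [-15.7, -20.3, 29.1], [-5.7, -19.1, 17.6], [4.3, -19.1, 17.8], [14.3, -20.7, 19.1], [24.3, -20.7, 19.1], [34.3, -20.7, 19.2], [44.3, -20.8, 18.9], [54.3, -20.7, 18.9], [64.3, -20.9, 18.8], [74.3, -21.0, 18.7], [84.3, -21.1, 18.7], [94.3, -21.3, 18.7], [104.3, -21.4, 21.7]]
```

```bash
python3 -m crank '[[0,0,0.4,0,0,0],[0,0,0.8,0,0,0],[0,0,1.1,0,0,0],[0,0,1.3,0,0,0],[0,0,1.4,0,0,0],[0,0,1.4,0,0,0]]'
python3 -m crank '[[0,0,0.1,0,0,0],[0,0,0.1,0,0,0],[0,0,0.1,0,0,0]]'
```

```text
time: 8.1
eef_pos: [0.5563, -0.0419, 0.0516]
tcp_rot: [0.999, -0.051, -0.0, 0.0]
contact_force: [-4.1, 0.5, 3.5]
opening: 0.433
finger_force: 81.8
time: 8.4
eef_pos: [0.5563, -0.0419, 0.0516]
tcp_rot: [0.999, -0.051, -0.0, 0.0]
contact_force: [-7.2, 0.7, 9.3]
opening: 0.427
finger_force: 82.5
```

Contact came at TCP z 51.6 mm. The grasp on the table was at 1.6 mm, so the plate is down on the 50 mm floor between the rails. Now I release and check.

```bash
python3 -m crank '[[0,0,0,0,0,0],[0,0,0,0,0,0],[0,0,0,0,0,0],[0,0,0,0,0,0]]' 0.85
python3 -m crank '[[0,0,-2,0,0,0],[0,0,-5,0,0,0],[-2,0,-8,0,0,0],[-6,0,-8,0,0,0],[-9,0,-8,0,0,0],[-9,0,-8,0,0,0],[-9,0,-8,0,0,0]]' 0
python3 - <<'E'
from h import *
s=ctrl.get_state();im,d,i=cam("wrist");cv2.imwrite("pics/w3.png",im);print(s["eef_pos"])
P=world(d,i);hsv=cv2.cvtColor(im,cv2.COLOR_BGR2HSV)
m=((hsv[...,0]<11)&(hsv[...,1]>150)&(hsv[...,2]>60)).astype(np.uint8)
n,l,st,c=cv2.connectedComponentsWithStats(m);k=1+np.argmax(st[1:,4]);q=P[l==k]
M=np.array([[np.cos(PY),-np.sin(PY)],[np.sin(PY),np.cos(PY)]])
w=((q[:,:2]-PO)@M);print("plate x",w[:,0].min(),w[:,0].max(),"z",np.median(q[:,2]))
for a in np.arange(-.19,-.02,.02):
    b=w[abs(w[:,0]-a)<.006,1]
    if len(b):print(round(a,3),b.min().round(4),b.max().round(4))
E
```

```text
time: 8.8
eef_pos: [0.5564, -0.042, 0.0496]
tcp_rot: [0.999, -0.052, 0.0, 0.0]
contact_force: [-0.3, -0.2, 0.6]
opening: 0.849
finger_force: 0.0
time: 9.5
eef_pos: [0.4667, -0.0326, 0.1298]
tcp_rot: [0.999, -0.052, 0.001, 0.0]
contact_force: [0.5, -1.0, 0.3]
opening: -0.002
finger_force: 0.0
[ 0.46668525 -0.03264172  0.12979009]
plate x -0.19842138609459092 -0.11236279729818852 z 0.05740255330443024
-0.19 -0.0189 0.0204
-0.17 -0.0191 0.0202
-0.15 -0.0192 0.0203
-0.13 -0.0194 0.0202
-0.11 -0.0193 0.0199
```

View pics/w3.png

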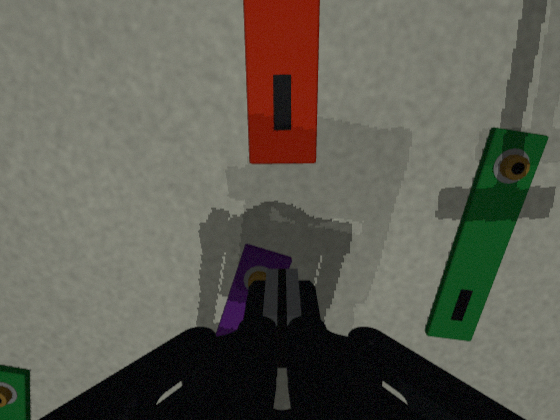

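The plate lies flat between the guides, its tail at (282,162), about 43 mm short of home. I push it from behind with shut fingers.

```bash
python3 -m crank '[[0,0,4,0,0,-0.009],[0,0,7,0,0,-0.009],[0,0,7.7,0,0,-0.009],[1,0,7.7,0,0,-0.009],[2,0,7.7,0,0,-0.009],[2.5,0,7.7,0,0,-0.009],[3,0,7.7,0,0,-0.009],[3.6,0,7.7,0,0,-0.009],[4.3,0,7.7,0,0,-0.009],[5,0,7.7,0,0,-0.009]]'
python3 -m crank '[[0.4,0,0,0,0,0],[0.8,0,0,0,0,0],[1.2,0,0,0,0,0],[1.5,0,0,0,0,0],[1.7,0,0,0,0,0],[1.8,0,0,0,0,0],[1.8,0,0,0,0,0]]'
```

```text
time: 10.55
eef_pos: [0.5166, -0.0377, 0.0528]
tcp_rot: [0.999, -0.047, -0.0, -0.0]
contact_force: [-3.1, 0.6, 2.1]
opening: 0.001
finger_force: 1.4
time: 11.25
eef_pos: [0.5344, -0.0395, 0.0526]
tcp_rot: [0.999, -0.047, 0.0, 0.0]
contact_force: [-2.0, -0.2, 0.3]
opening: 0.003
finger_force: 0.8
```

```bash
for k in 1 2; do python3 -m crank '[[0.1,0,0,0,0,0],[0.2,0,0,0,0,0],[0.2,0,0,0,0,0]]' | grep -E "eef|contact"; done
python3 -m crank '[[0.1,0,0,0,0,0],[0.1,0,0,0,0,0]]' | grep -E "eef|contact"
```

```text
eef_pos: [0.5364, -0.0397, 0.0526]
contact_force: [-1.9, -0.1, 0.3]
eef_pos: [0.5384, -0.0399, 0.0526]
contact_force: [-1.1, 0.5, 0.8]
eef_pos: [0.5389, -0.0399, 0.0526]
contact_force: [-3.6, -0.6, 2.2]
```

```bash
for k in 1 2 3; do python3 -m crank '[[0.1,0,0,0,0,0],[0.1,0,0,0,0,0]]' | grep -E "eef|contact"; done
```

```text
eef_pos: [0.539, -0.0399, 0.0525]
contact_force: [-6.6, 0.2, 4.2]
eef_pos: [0.539, -0.0399, 0.0524]
contact_force: [-10.1, 0.5, 7.6]
eef_pos: [0.539, -0.0398, 0.0523]
contact_force: [-12.0, 0.8, 8.7]
```

The plate stopped firmly at TCP press x −166 mm, as expected for home. I back off and verify.

```bash
python3 -m crank '[[-1,0,0,0,0,0],[-3,0,-1,0,0,0],[-6,0,-4,0,0,0],[-6,0,-8,0,0,0],[-6,0,-10,0,0,0],[-6,0,-10,0,0,0],[-6,0,-10,0,0,0]]' 0
python3 - <<'E'
from h import *
s=ctrl.get_state();im,d,i=cam("wrist");print(s["eef_pos"])
P=world(d,i);hsv=cv2.cvtColor(im,cv2.COLOR_BGR2HSV)
m=((hsv[...,0]<11)&(hsv[...,1]>150)&(hsv[...,2]>60)).astype(np.uint8)
n,l,st,c=cv2.connectedComponentsWithStats(m);k=1+np.argmax(st[1:,4]);q=P[l==k]
M=np.array([[np.cos(PY),-np.sin(PY)],[np.sin(PY),np.cos(PY)]])
w=((q[:,:2]-PO)@M);print("plate x",w[:,0].min(),w[:,0].max(),"z",np.median(q[:,2]))
for a in np.arange(-.15,-.04,.02):
    b=w[abs(w[:,0]-a)<.006,1]
    if len(b):print(round(a,3),b.min().round(4),b.max().round(4),q[abs(w[:,0]-a)<.006,2].mean().round(4))
# red grip from fresh top view
im,d,i=cam("top");hsv=cv2.cvtColor(im,cv2.COLOR_BGR2HSV)
r=(hsv[...,1]>150)&((hsv[...,0]<8)|(hsv[...,0]>172));r[:205]=0;r[230:]=0;r[:,:325]=0;r[:,380:]=0
print("grip pix",np.argwhere(r).mean(0)[::-1],r.sum(),ray(i,*np.argwhere(r).mean(0)[::-1],.218),pr(-.2116,-.170))
s=ctrl.get_state();print("qpos",s["qpos"].round(3))
rel([*pr(-.2116,-.170),.27],PY-np.pi/2)
E
```

```text
time: 13.35
eef_pos: [0.483, -0.0347, 0.1528]
tcp_rot: [0.999, -0.047, 0.001, 0.0]
contact_force: [0.2, 0.2, 0.5]
opening: -0.001
finger_force: 0.0
[ 0.48300573 -0.03467547  0.1528462 ]
plate x -0.15581656696279755 -0.0913622413401471 z 0.05741826407094772
-0.15 -0.0191 0.0203 0.0574
-0.13 -0.019 0.0203 0.0574
-0.11 -0.0192 0.0204 0.0574
-0.09 -0.0192 0.0204 0.0574
grip pix [351.52290076 217.28244275] 262 [ 0.47872913 -0.20597045  0.218     ] [ 0.47733288 -0.20512038]
qpos [-0.282 -0.058  2.108  0.     1.094  1.383]
row [  1.14  17.04 -11.9 ] [-0.     0.002  0.   ]
```

The plate is home: tail at −155.8 mm, centred within 1 mm and flat. Now over to the lever grip.

```bash
python3 -m crank '[[0,0,-4,0,0,0],[0,0,-8,0,0,0],[0,0,-11.5,0,0,0],[0.5,5,-11.5,0,0,0],[1.1,10,-11.5,0,0,0],[1.1,14,-11.5,0,0,0],[1.1,17,-11.5,0,0,0],[1.1,17,-11.5,0,0,0],[1.1,17,-11.5,0,0,0]]' 0
python3 -c "
from h import *
rel([*pr(-.2116,-.170),.2252],PY-np.pi/2)"
```

```text
time: 14.35
eef_pos: [0.4769, -0.2049, 0.2656]
tcp_rot: [0.999, -0.048, -0.001, -0.001]
contact_force: [0.4, -0.2, 0.1]
opening: -0.003
finger_force: 0.0
row [0.05 0.02 4.04] [-0.002  0.003 -0.002]
```

```bash
python3 -m crank '[[0,0,2.5,0,0,0],[0,0,4,0,0,0],[-0.8,0,6,0,0,0],[-1.5,0,8,0,0,0],[-2,0,10,0,0,0],[-2.2,0,12,0,0,0],[-2.3,0,14.2,0,0,0],[-2.2,0,16.2,0,0,0],[-2.2,0,16.4,0,0,0],[-2.2,0,16.4,0,0,0]]' 0
python3 -m crank '[[0,0,0.4,0,0,0],[0.1,0,0.8,0,0,0],[0.1,0,1.1,0,0,0],[0.1,0,1.1,0,0,0]]'
```

```text
time: 15.35
eef_pos: [0.4558, -0.2014, 0.104]
tcp_rot: [0.999, -0.046, -0.0, -0.001]
contact_force: [-1.5, 3.4, 8.5]
opening: 0.001
finger_force: 4.2
time: 15.75
eef_pos: [0.4576, -0.2016, 0.0938]
tcp_rot: [0.999, -0.046, 0.001, -0.001]
contact_force: [-0.9, 2.9, 9.2]
opening: 0.0
finger_force: 4.5
```

```bash
for k in 1 2 3; do python3 -m crank '[[0,0,0.1,0,0,0],[0,0,0.2,0,0,0],[0,0,0.2,0,0,0]]' | grep -E "eef|contact"; done
```

```text
eef_pos: [0.4578, -0.2016, 0.0921]
contact_force: [-0.9, 4.4, 9.2]
eef_pos: [0.4579, -0.2017, 0.0902]
contact_force: [0.1, 3.6, 9.3]
eef_pos: [0.4581, -0.2017, 0.0883]
contact_force: [-0.2, 2.4, 9.2]
```

```bash
python3 -m crank '[[0,0,0.1,0,0,0],[0,0,0.1,0,0,0]]' | grep -E "eef|contact"; python3 -c "
from h import *
rel([*pr(-.2116,-.170),.245],PY-np.pi/2)"
```

```text
eef_pos: [0.4581, -0.2017, 0.0876]
contact_force: [-0.7, 3.2, 11.0]
row [  1.98   0.15 -15.73] [-0.001 -0.002  0.001]
```

Bottom stop found gently at TCP z 87.6 mm with 11 N. Now up, then more strokes.

```bash
cat > g.sh <<'E'
grep -E "time|eef|contact"
E
python3 -m crank '[[-0.2,0,-1.5,0,0,0],[-0.3,0,-3.5,0,0,0],[-0.2,0,-5.6,0,0,0],[0.1,0,-7.7,0,0,0],[0.6,0,-9.8,0,0,0],[1.2,0,-11.8,0,0,0],[2,0.1,-13.8,0,0,0],[2,0.1,-15.5,0,0,0],[2,0.1,-15.5,0,0,0],[2,0.1,-15.5,0,0,0]]' | sh g.sh
python3 -c "
from h import *
s=ctrl.get_state();M=np.array([[np.cos(PY),-np.sin(PY)],[np.sin(PY),np.cos(PY)]])
print(np.linalg.solve(M,s['eef_pos'][:2]-PO))
im,d,i=cam('top');hsv=cv2.cvtColor(im,cv2.COLOR_BGR2HSV)
r=(hsv[...,1]>150)&((hsv[...,0]<8)|(hsv[...,0]>172));r[:205]=0;r[235:]=0;r[:,:325]=0;r[:,380:]=0
print(r.sum(),np.argwhere(r).mean(0)[::-1])
"
```

```text
time: 17.85
eef_pos: [0.4761, -0.2048, 0.2397]
contact_force: [-0.2, 1.0, -0.3]
[-0.21281551 -0.16980398]
0 [nan nan]<string>:7: RuntimeWarning: Mean of empty slice.
  ret = um.true_divide(
```

```bash
python3 -m crank '[[0,0,1.7,0,0,0],[-0.8,0,3.7,0,0,0],[-1.4,0,5.7,0,0,0],[-1.9,0,7.8,0,0,0],[-2.2,-0.1,9.9,0,0,0],[-2.3,-0.1,12,0,0,0],[-2.2,-0.1,13.7,0,0,0],[-2.1,-0.1,14.6,0,0,0],[-2,-0.1,15.1,0,0,0],[-2,-0.1,15.3,0,0,0]]' | sh g.sh
python3 -m crank '[[0,0,0.1,0,0,0],[0,0,0.2,0,0,0],[0,0,0.2,0,0,0]]' | sh g.sh
```

```text
time: 18.9
eef_pos: [0.4567, -0.2039, 0.0879]
contact_force: [-1.8, -2.2, 10.0]
time: 19.2
eef_pos: [0.4576, -0.204, 0.0875]
contact_force: [-1.8, -0.4, 12.3]
```

```bash
python3 -m crank '[[-0.2,0,-1.5,0,0,0],[-0.3,0,-3.5,0,0,0],[-0.2,0,-5.6,0,0,0],[0.1,0,-7.7,0,0,0],[0.6,0,-9.8,0,0,0],[1.2,0,-11.8,0,0,0],[2,0,-13.8,0,0,0],[2,0,-15.5,0,0,0],[2,0,-15.5,0,0,0],[2,0,-15.5,0,0,0]]' | sh g.sh
python3 -m crank '[[0,0,1.7,0,0,0],[-0.8,0,3.7,0,0,0],[-1.4,0,5.7,0,0,0],[-1.9,0,7.8,0,0,0],[-2.2,0,9.9,0,0,0],[-2.3,0,12,0,0,0],[-2.2,0,13.7,0,0,0],[-2.1,0,14.6,0,0,0],[-2,0,15.1,0,0,0],[-2,0,15.3,0,0,0]]' | sh g.sh
python3 -m crank '[[0,0,0.1,0,0,0],[0,0,0.2,0,0,0],[0,0,0.2,0,0,0]]' | sh g.sh
python3 -m crank '[[-0.2,0,-1.5,0,0,0],[-0.3,0,-3.5,0,0,0],[-0.2,0,-5.6,0,0,0],[0.1,0,-7.7,0,0,0],[0.6,0,-9.8,0,0,0],[1.2,0,-11.8,0,0,0],[2,0,-13.8,0,0,0],[2,0,-15.5,0,0,0],[2,0,-15.5,0,0,0],[2,0,-15.5,0,0,0]]' | sh g.sh
```

```text
time: 20.2
eef_pos: [0.4757, -0.2042, 0.2388]
contact_force: [0.6, 0.5, -0.2]
time: 21.2
eef_pos: [0.4562, -0.2031, 0.0874]
contact_force: [-2.4, 0.8, 14.9]
time: 21.5
eef_pos: [0.4575, -0.2032, 0.0874]
contact_force: [-1.3, 2.2, 13.7]
time: 22.5
eef_pos: [0.4755, -0.2041, 0.2383]
contact_force: [0.7, -0.6, -0.6]
```

```bash
python3 -m crank '[[0,0,1.7,0,0,0],[-0.8,0,3.7,0,0,0],[-1.4,0,5.7,0,0,0],[-1.9,0,7.8,0,0,0],[-2.2,0,9.9,0,0,0],[-2.3,0,12,0,0,0],[-2.2,0,13.7,0,0,0],[-2.1,0,14.6,0,0,0],[-2,0,15.1,0,0,0],[-2,0,15.3,0,0,0]]' | sh g.sh
python3 -m crank '[[0,0,0.1,0,0,0],[0,0,0.2,0,0,0],[0,0,0.2,0,0,0]]' | sh g.sh
```

```text
time: 23.5
eef_pos: [0.4561, -0.2031, 0.0874]
contact_force: [-2.6, 1.6, 16.5]
time: 23.8
eef_pos: [0.4574, -0.2032, 0.0873]
contact_force: [-1.7, 2.9, 15.0]
```

```bash
python3 -m crank '[[-0.2,0,-1.5,0,0,0],[-0.3,0,-3.5,0,0,0],[-0.2,0,-5.6,0,0,0],[0.1,0,-7.7,0,0,0],[0.6,0,-9.8,0,0,0],[1.2,0,-11.8,0,0,0],[2,0,-13.8,0,0,0],[2,0,-15.5,0,0,0],[2,0,-15.5,0,0,0],[2,0,-15.5,0,0,0]]' | sh g.sh
python3 -m crank '[[0,0,1.7,0,0,0],[-0.8,0,3.7,0,0,0],[-1.4,0,5.7,0,0,0],[-1.9,0,7.8,0,0,0],[-2.2,0,9.9,0,0,0],[-2.3,0,12,0,0,0],[-2.2,0,13.7,0,0,0],[-2.1,0,14.6,0,0,0],[-2,0,15.1,0,0,0],[-2,0,15.3,0,0,0]]' | sh g.sh
python3 -m crank '[[-0.2,0,-1.5,0,0,0],[-0.3,0,-3.5,0,0,0],[-0.2,0,-5.6,0,0,0],[0.1,0,-7.7,0,0,0],[0.6,0,-9.8,0,0,0],[1.2,0,-11.8,0,0,0],[2,0,-13.8,0,0,0],[2,0,-16.5,0,0,0],[2,0,-20,0,0,0],[2,0,-21,0,0,0]]' | sh g.sh
python3 -m crank '[[-2,5,-3,0,0,0],[-4,9,-3,0,0,0],[-6,13,-3,0,0,0],[-8,17,-3,0,0,0],[-8,20,-3,0,0,0],[-8,20,-3,0,0,0]]' | sh g.sh
python3 - <<'E'
from h import *
a,_,i=cam("top");b,d,_=cam("side")
cv2.imwrite("pics/m3.png",np.hstack([cv2.resize(a[130:260,260:390],(390,390),interpolation=cv2.INTER_CUBIC),cv2.resize(b[130:230,210:310],(390,390),interpolation=cv2.INTER_CUBIC)]))
hsv=cv2.cvtColor(a,cv2.COLOR_BGR2HSV);r=(hsv[...,1]>150)&((hsv[...,0]<8)|(hsv[...,0]>172));r[:205]=0;r[230:]=0;r[:,:325]=0;r[:,380:]=0
print("grip pix (was 351.5,217.3)",r.sum(),np.argwhere(r).mean(0)[::-1])
E
```

```text
time: 24.8
eef_pos: [0.4754, -0.2041, 0.2382]
contact_force: [0.3, -0.5, -0.2]
time: 25.8
eef_pos: [0.4561, -0.2031, 0.0874]
contact_force: [-2.4, 2.0, 14.8]
time: 26.8
eef_pos: [0.4769, -0.2051, 0.2991]
contact_force: [-0.3, -0.4, 0.3]
time: 27.4
eef_pos: [0.3759, -0.3986, 0.3238]
contact_force: [-0.7, 1.1, -0.7]
grip pix (was 351.5,217.3) 256 [351.53515625 217.19140625]
```

View pics/m3.png

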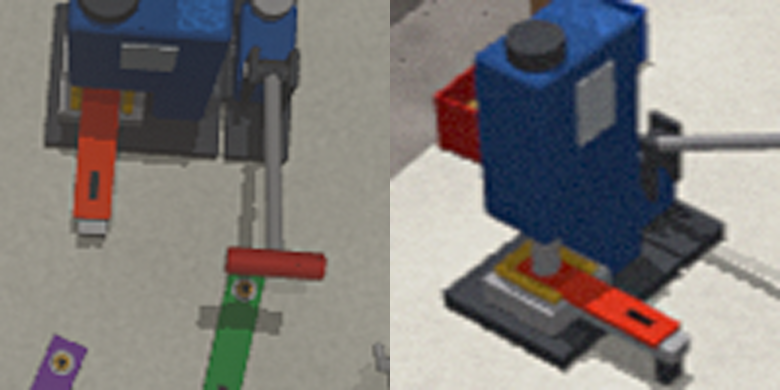

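The ram is down on the collar (side crop (545,260)), the plate sits between the guides against the stop, the lever is back at its rest pixel and the robot is clear. Handing in.

```bash
python3 -c "
from plant import ctrl
print(ctrl.sign_off())"
```

```text
the job is handed in; nothing more can be done
None
```

I handed the job in at about 27 s: the plate is home in the nest, five full strokes brought the ram down onto the collar, the lever is back up and the robot is clear; I checked this in the camera pictures, and the hand-in returned no verdict.

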